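# Air the drying box: weight stone off, sprung lid held at the marker

## Robot

A 7-joint arm with a two-finger parallel gripper is mounted at the origin on a cart in front of the work surface, level with it; the furniture and walls round the work are solid. World frame = base frame: x ahead of the robot, y to its left, z up, the work surface at z = 0. Lengths are in m, angles in rad, forces in N, time in s.
With the tool pointing down it reaches from about 0.425 to 0.925 m from the base axis. Payload 6.8 kg.
Tool frame: the origin (TCP) lies between the finger pads, 19 mm behind the fingertips; this is the grasp point; z points along the fingers, y is the line along which they close (so a half turn about z gives the same grasp; the last joint's range is limited). The gripper opens to 85 mm and grips with 20 to 120 N. Pads are 22 mm wide; open, the fingers measure 114 mm over their backs; the gripper's body (76 mm by 85 mm) begins 54 mm behind the grasp point. The pads swing forward as they close: fully open they stand 13 mm farther back than shut.
Start: joints at [-1.322, 0.477, 0.022, 1.555, -0.011, 1.109, -0.083], TCP at [0.236, 0.633, 0.25] pointing down, gripper open.
Joint ranges: [-2.96, 2.96], [-0.34, 2.1], [-1.41, 1.46], [0.24, 2.44], [-1.37, 4.51], [0.17, 1.92], [-2.96, 2.96]. Speed limits (rad/s): [2.39, 2.39, 3.14, 3.14, 3.14, 3.14, 3.14].

## Interface

Orientations are given as a unit quaternion [w, x, y, z].
In Python, from station import bot gives the robot as it stands.
- The arm moves only by the tool servo_tool, never from a script. Its argument "motion" is a list that holds one entry, the list of rows, each a list of 5 numbers: the opening, from 0 (shut) to 1 (fully open), then the shift along the world's x, y, z each as a share of 0.04 m, from -1 to 1, then the turn about the world's z as a share of 0.12 rad, from -1 to 1. A call has 1 to 20 rows; each row shifts and turns the commanded pose from where the row before left it; what a row does not reach is not made up. A row lasts 1/10 s, in which the tool goes at most 50 mm and 8.59 degrees, less where a joint would pass 70% of its speed; a pose out of reach is approached as far as the arm can. A call with a number of a shift or a turn outside -1 to 1 is refused whole. A call with a gripper value outside its range is refused whole. The fingers move at their own pace and stop on an object; "newtons" is the grip in N (left out, the last holds). Time passes only in rows, so rows that do not move let the fingers close. It gives the time, the measured TCP pose, the force, the opening and the grip force at its end, in the units of the state.
- bot.get_obs(): the state, without advancing time (a new reading comes with each control period).
- bot.read_camera(name): name is "scene" or "side" or "wrist"; returns (picture, depth): 420x560x3 uint8, red, green, blue; 420x560 float32, m along the optical axis (not along the pixel's ray), 0 where there is no reading.
- bot.get_calibration(name): a dict with "fovy" (degrees; the focal length in pixels is half the picture's height over the tangent of half this angle, whatever the lens; pixels are square), "cx", "cy" (the principal point, pixels), "view" (4x4, takes a point from world to camera coordinates). Camera axes: x right, y down, z forward; pixel columns grow to the right and rows downward; lengths in m; the calibration is good to about 2 mm. A picture is of the moment at which its call begins: read the wrist's pose just before it. get_calibration takes no time and is no camera call; for the wrist camera it gives the pose at the moment of the call.
- bot.hand_in(): hands the job in; it is judged then, once.
The state is a dict: "t": time; "q": joint angles; "joint_vel": joint speeds; "joint_torque": joint torques, N m; "eef_pos": TCP position; "tool_rot": TCP orientation; "contact_force": force on the tool from outside, world axes, zero at the start; "torque": the same for the moment, N m; "gripper_width": opening from 0.0 (shut) to 1.0 (fully open); "grasp_force": force on a finger pad.
Only numpy, scipy, OpenCV 4.12 (cv2) and the standard library are available. Lean on these libraries where they do the work, as an engineer would, in place of code of your own. Each camera call takes 0.05 s, during which the arm holds its last target. There are 200 camera calls.

## Task

The pigment drying box needs airing. Take the grey stone off its lid and lay it gently on the white tile, then take the sprung lid by its bar handle, raise it until its edge lines up with the red marker arm beside it, without swinging it well past, and finish while still holding the lid there by the handle. Leave the marker arm as it is set and the other things where they stand.

Things in the scene. Friction and masses are not known exactly. Their poses are not given: they have to be found in the camera images.
- stone: grey rounded stone, 38 (its x) x 50 (its y) x 32 mm high, about 0.08 to 0.15 kg, origin at the centre of its underside; at the start it lies on the closed lid; grasp it across x
- tile: white square glazed tile with a brown paste stain, 150 x 150 x 10 mm, lying loose on the table; origin at the centre of its underside
- hinge (a point): middle of the hinge line of the drying box lid. The box is a fixed grey open case 140 deep (x) x 170 wide (y) x 80 mm high with an 8 mm bare aluminium lid (lid top 90 mm above the table when shut). Axes of the box: x points from the front of the box (handle side) to the hinge, y along the hinge line, z up; the hinge line is 85 mm above the table, 76 mm behind the box centre
- bar (a point): middle of the dark round bar handle, 12 mm thick, 86 mm clear length along the hinge direction (y), standing 45 mm out from the front edge of the lid, in the plane of the lid, 39 mm of free space between bar and lid edge; 197 mm in front of the hinge line and 1 mm above it when shut. It turns with the lid and may roll between the finger pads
- vent_lid: the lid with its handle as a body, origin at the middle of the hinge line; its axes are those of the box when shut and turn with it (its front edge is 152 mm along its -x)
- lid_angle (a joint): opening angle of the lid, rad: 0 shut, grows as the front edge rises; range 0 to 1.3. A spring and its weight shut it: pushing the bar square to the lid takes about 4 N when shut, rising to about 6 N at 0.85 rad; it falls shut when let go
- marker_arm (a joint): angle of the thin red marker arm, rad, on the same hinge line and scale as the lid: the lid is at the mark when lid_angle equals this. Set somewhere from 0.45 to 0.85 and kept by friction; do not touch it (its tip stands 0.15 to 0.21 m above the table: carry the stone over it)
- lid_corner (a point): corner of the lid beside the marker arm (yellow dot), on the lid's side edge 146 mm from the hinge line; its x axis lies along the lid, pointing to the hinge
- marker_tip (a point): red ball, 14 mm, at the end of the marker arm, 146 mm from the hinge line, 14 mm beside the lid's edge on the -y side of the box; its x axis lies along the arm, pointing to the hinge, z square to the arm in the opening direction
- blue_jar: bystander: small glass jar with a white lid and blue-grey powder, 44 x 44 x 59 mm, origin at the centre of its underside
- pink_jar: bystander: small glass jar with a white lid and pinkish powder, 44 x 44 x 59 mm, origin at the centre of its underside
- cloth_jar: bystander: jar with a pink cloth cover, 133 x 129 x 88 mm, origin at the centre of its underside
- ink_dish: bystander: clear glass dish of teal ink, 78 x 78 x 38 mm, origin at the centre of its underside
- dropper: bystander: amber dropper bottle with a dark bulb, 30 x 30 x 98 mm, origin at the centre of its underside
Mind the look-alikes: they are no part of the job. What is shaped like the stone but purple is not meant.

How it is judged:
On the way, in this order (a step that is already met when the one before it is completed fails the run):
1. the stone lies on the tile, let go, the lid still shut (x of stone in the frame of tile between -0.055 and 0.055 m and y of stone in the frame of tile between -0.055 and 0.055 m and z of stone in the frame of tile between 0.004 and 0.025 m and contact force between stone and tile above 0.1 N and contact force between the fingers and stone below 0.05 N and linear speed of stone below 0.03 m/s and value of joint lid_angle below 0.06 rad), for 0.2 s.
2. the lid is held by its handle in line with the marker arm (angle between the x axis of lid_corner and the x axis of marker_tip, either way round below 0.08 rad and contact force between the fingers and vent_lid above 1 N and distance between the grasp point and bar below 0.05 m and velocity of joint lid_angle between -0.06 and 0.06 rad/s), for 0.5 s.
At the end, for the whole second after the job is handed in: The fingers hold the lid by its bar handle (more than 1 N, the tool centre within 50 mm of the middle of the bar), still, its angle within 0.08 rad (4.5 degrees) of the red marker arm, and the stone lies released on the tile, its centre at least 20 mm inside the tile's edges (all of step 2 and x of stone in the frame of tile between -0.055 and 0.055 m and y of stone in the frame of tile between -0.055 and 0.055 m and z of stone in the frame of tile between 0.004 and 0.025 m and contact force between stone and tile above 0.1 N and contact force between the fingers and stone below 0.05 N and linear speed of stone below 0.03 m/s); the arm keeps its last pose, push and grip.
It fails at once if the lid is raised (more than 0.12 rad) while the stone is not on the tile (value of joint lid_angle above 0.12 rad and not (x of stone in the frame of tile between -0.055 and 0.055 m and y of stone in the frame of tile between -0.055 and 0.055 m and z of stone in the frame of tile between 0.004 and 0.025 m and contact force between stone and tile above 0.1 N)).
It fails at once if the lid swings well past the marker arm (its corner more than 40 mm, about 16 degrees) (z of lid_corner in the frame of marker_tip above 0.04 m).
It fails at once if the marker arm is moved (tip by more than 10 mm) (distance of marker_tip from where it was at the start of the episode above 0.01 m).
It fails at once if the stone is dropped or thrown (faster than 0.7 m/s out of the fingers) (linear speed of stone above 0.7 m/s and contact force between the fingers and stone below 0.05 N).
It fails at once if a bystander is moved by more than 30 mm (distance of any of blue_jar, pink_jar, cloth_jar, ink_dish, dropper from where it was at the start of the episode above 0.03 m).
It also fails if it takes over 51 s, if anything falls off the work surface, if the arm or the gripper's body presses on something with over 40 N, if the wrist force passes 120 N, or if a joint passes its speed limit or range.

## Working session

There is one attempt and no reset: what is moved stays moved. The work goes in short steps, Python scripts to look and compute and a tool call to move; the robot and the scene stay as the last step left them, time stands still between calls to the robot, and variables do not carry over. Pictures are saved under pics/ and viewed, at most 10 in all, crops included, and the job is handed in when it is done.

Besides the shell and the picture viewer there is one more tool, called after "Emit:" by a JSON object that holds its "method" and its "body". servo_tool: Moves the arm, as the interface text tells. Shift numbers are shares of 0.04 m and turn numbers shares of 0.12 rad, none past 1 either way. Its arguments: {"type":"object","properties":{"motion":{"type":"array"},"newtons":{"type":"number"}},"required":["motion"]}

```bash
mkdir -p pics; cat > h.py <<'E'
import numpy as np, cv2
from station import bot
def cam(n):
    c=bot.get_calibration(n); p,d=bot.read_camera(n); return p,d,c
def pts(d,c):
    h,w=d.shape; f=h/2/np.tan(np.radians(c["fovy"])/2)
    u,v=np.meshgrid(np.arange(w),np.arange(h))
    P=np.stack([(u-c["cx"])/f*d,(v-c["cy"])/f*d,d,np.ones_like(d)],-1)
    W=P@np.linalg.inv(np.array(c["view"])).T
    W[d==0]=np.nan
    return W[...,:3]
E
python3 - <<'E'
from h import *
for n in("scene","side"):
    p,d,c=cam(n); cv2.imwrite(f"pics/{n}0.png",p[...,::-1]); np.savez(f"{n}0.npz",p=p,W=pts(d,c)); print(n,c["fovy"],np.linalg.inv(np.array(c["view"]))[:3].round(3))
o=bot.get_obs();print(o["t"],o["eef_pos"],o["tool_rot"])
E
```

```text
scene 57.197015936203684 [[-0.468 -0.581  0.666 -0.164]
 [-0.884  0.301 -0.358  0.608]
 [ 0.008 -0.756 -0.654  0.737]]
side 57.775962614877 [[-0.989 -0.076  0.127  0.402]
 [-0.148  0.496 -0.855  1.147]
 [ 0.002 -0.865 -0.502  0.61 ]]
0.1 [0.23557488 0.63198828 0.2490849 ] [-9.04263933e-05  1.77448756e-01  9.84129655e-01 -8.67771861e-04]
```

View pics/scene0.png

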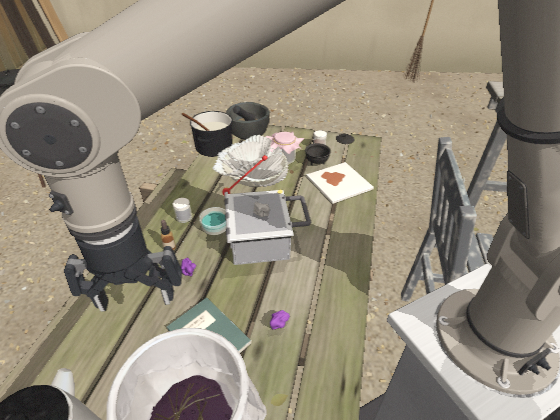

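View pics/side0.png

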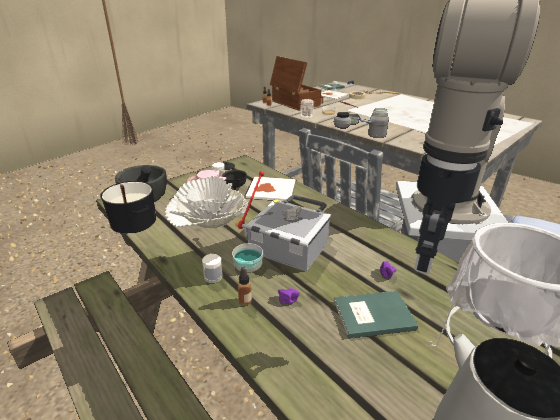

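The scene view shows the shut box at about (260,225), its bar at (303,212), the stone at (262,210), the red arm from (227,192) to its ball at (265,158), and the white tile at (340,182). The side view shows the stone at (291,212), the arm from (240,228) to (262,175), and the tile at (270,188).

```bash
python3 - <<'E'
from h import *
for n in("scene","side"):
    z=np.load(n+"0.npz");p=z["p"];W=z["W"];hsv=cv2.cvtColor(p,cv2.COLOR_RGB2HSV)
    H,S,V=[hsv[...,i].astype(int) for i in range(3)]
    x,y,zz=[W[...,i] for i in range(3)]
    red=((H<6)|(H>174))&(S>170)&(V>110)&(zz>.06)&(zz<.25)
    P=W[red]; print(n,"red",len(P)); o=np.argsort(P[:,2]); print(P[o[::max(1,len(o)//14)]].round(3))
    region=(x>.3)&(x<1.2)&(abs(y-.2)<.6)
    tile=region&(S<45)&(V>170)&(abs(zz-.01)<.006)
    nc,lab,st,ce=cv2.connectedComponentsWithStats(tile.astype(np.uint8))
    for i in range(1,nc):
        if st[i,4]>150:
            q=W[lab==i]; print("tile",ce[i].round(),st[i,4],cv2.minAreaRect(q[:,:2].astype(np.float32)),q[:,2].mean())
    lid=region&(abs(zz-.09)<.005)&(S<70)
    nc,lab,st,ce=cv2.connectedComponentsWithStats(lid.astype(np.uint8))
    for i in range(1,nc):
        if st[i,4]>100:
            q=W[lab==i]; print("lidplane",ce[i].round(),st[i],cv2.minAreaRect(q[:,:2].astype(np.float32)))
    yel=(abs(H-28)<6)&(S>150)&(V>130)&(zz>.05)&(zz<.12); print("yel",W[yel].mean(0) if yel.any() else None,yel.sum())
    dark=region&(V<90)&(abs(zz-.088)<.01); 
    nc,lab,st,ce=cv2.connectedComponentsWithStats(dark.astype(np.uint8))
    for i in range(1,nc):
        if st[i,4]>30:
            q=W[lab==i]; print("dark",ce[i].round(),st[i,4],cv2.minAreaRect(q[:,:2].astype(np.float32)),q[:,2].mean())
    cy,cx=(210,262) if n=="scene" else (212,291)
    st_=np.zeros(zz.shape,bool); st_[cy-18:cy+18,cx-22:cx+22]=1; st_&=(zz>.098)&(zz<.13)
    q=W[st_]; print("stone",len(q),q.mean(0),q.min(0),q.max(0),cv2.minAreaRect(q[:,:2].astype(np.float32)))
    b=(slice(150,260),slice(200,330)) if n=="scene" else (slice(160,275),slice(220,340))
    cv2.imwrite(f"pics/{n}c.png",cv2.resize(p[b],None,fx=3,fy=3,interpolation=2)[...,::-1])
a,b=[cv2.imread(f"pics/{n}c.png") for n in("scene","side")]
h=max(a.shape[0],b.shape[0]);m=np.zeros((h,a.shape[1]+b.shape[1],3),np.uint8);m[:a.shape[0],:a.shape[1]]=a;m[:b.shape[0],a.shape[1]:]=b;cv2.imwrite("pics/both.png",m)
E
```

```text
scene red 68
[[0.611 0.36  0.083]
 [0.608 0.358 0.091]
 [0.606 0.35  0.093]
 [0.609 0.351 0.095]
 [0.61  0.356 0.096]
 [0.604 0.339 0.101]
 [0.6   0.328 0.11 ]
 [0.596 0.32  0.119]
 [0.593 0.316 0.126]
 [0.594 0.303 0.135]
 [0.59  0.299 0.142]
 [0.587 0.292 0.148]
 [0.583 0.282 0.16 ]
 [0.581 0.276 0.166]
 [0.576 0.267 0.175]
 [0.572 0.258 0.181]
 [0.575 0.259 0.185]]
tile [341. 182.] 1252 ((0.5901116728782654, -0.012606032192707062), (0.15578357875347137, 0.15375471115112305), 89.1726303100586) 0.009789219725675176
tile [200. 320.] 264 ((0.31057700514793396, 0.5402854084968567), (0.035205163061618805, 0.06188571825623512), 17.337114334106445) 0.014128695952467714
lidplane [249. 112.] [226 102  44  22 227] ((0.9960554242134094, 0.11068853735923767), (0.14687752723693848, 0.15984494984149933), 89.77364349365234)
lidplane [212. 132.] [191 126  41  11 101] ((0.9214279055595398, 0.279243528842926), (0.13205675780773163, 0.051120493561029434), 66.0086669921875)
lidplane [284. 137.] [275 132  20  11 174] ((0.7832845449447632, 0.07877714931964874), (0.06339650601148605, 0.061887264251708984
[... 4050 characters left out ...]
140167236328) 0.08697251337718524
dark [311. 202.] 139 ((0.44414469599723816, 0.2089587152004242), (0.031044846400618553, 0.10663600265979767), 54.00474166870117) 0.08865971685106326
dark [255. 229.] 37 ((0.5691298842430115, 0.3694787323474884), (0.007943470031023026, 0.020428897812962532), 66.5335922241211) 0.08792393855666432
dark [243. 272.] 41 ((0.5622177720069885, 0.5366061925888062), (0.01272447407245636, 0.008635938167572021), 13.235743522644043) 0.08729736420740918
stone 167 [0.48420087 0.31414032 0.11146709] [0.46380697 0.2885026  0.09801213] [0.50977716 0.32549193 0.12266338] ((0.4836525022983551, 0.3073843717575073), (0.04175655171275139, 0.034094832837581635), 44.810630798339844)
```

View pics/both.png

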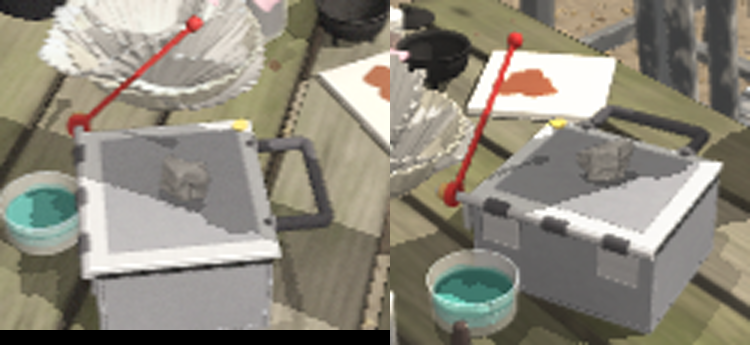

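Both crops show the shut lid with the stone near its middle, the arm along the lid's far side, the ball at the arm's upper end, and a yellow corner dot. The box x axis points about 70° from world x, and the gripper already closes along it. Next I move over the stone for a wrist view.

Emit:
{"method": "servo_tool", "body": {"motion": [[[1, 0.68, -0.9, 0.2, 0], [1, 0.68, -0.9, 0.2, 0], [1, 0.68, -0.9, 0.2, 0], [1, 0.68, -0.9, 0.2, 0], [1, 0.68, -0.9, 0.2, 0], [1, 0.68, -0.9, 0.2, 0], [1, 0.68, -0.9, 0, 0], [1, 0.68, -0.9, 0, 0], [1, 0.68, -0.9, 0, 0], [1, 0, 0, 0, 0], [1, 0, 0, 0, 0]]]}}

```text
t: 1.2
eef_pos: [0.481, 0.3073, 0.2977]
tool_rot: [-0.0, 0.179, 0.984, -0.0]
contact_force: [-0.8, 1.2, 0.5]
gripper_width: 0.999
grasp_force: 0.0
```

```bash
cat > m.py <<'E'
from h import *
import sys
p,d,c=cam("wrist");W=pts(d,c);np.savez("w1.npz",p=p,W=W)
cv2.imwrite("pics/w1.png",p[...,::-1])
x,y,z=[W[...,i] for i in range(3)]
near=(abs(x-.483)<.05)&(abs(y-.308)<.05)
q=W[near&(z>.098)]; print("stone",len(q),q.min(0),q.max(0),cv2.minAreaRect(q[:,:2].astype(np.float32)))
q2=W[near&(z>.105)]; print(cv2.minAreaRect(q2[:,:2].astype(np.float32)))
print(bot.get_obs()["eef_pos"],bot.get_obs()["t"])
# box frame from both views
A=np.radians(69.9);ex=np.array([np.cos(A),np.sin(A)]);ey=np.array([-ex[1],ex[0]]);h=np.array([.5206,.3852])
for n in("scene0","side0","w1"):
    Z=np.load(n+".npz");w=Z["W"];hs=cv2.cvtColor(Z["p"],cv2.COLOR_RGB2HSV).astype(int)
    bx=(w[...,:2]-h)@ex;by=(w[...,:2]-h)@ey;wz=w[...,2]
    lid=(abs(wz-.09)<.004)&(abs(by)<.12)&(bx>-.157)&(bx<.03)
    bar=(abs(wz-.088)<.007)&(abs(by)<.03)&(bx<-.17)&(bx>-.23)
    arms=(abs(wz-.088)<.007)&(bx<-.165)&(bx>-.185)&(abs(by)<.08)
    if lid.sum()>50: print(n,"lid bx",np.percentile(bx[lid],[1,99]).round(3),"by",np.percentile(by[lid],[1,99]).round(3))
    if bar.sum(): print("bar bx",np.percentile(bx[bar],[5,50,95]).round(3),wz[bar].max().round(3))
    if arms.sum(): print("arms by",by[arms].min().round(3),by[arms].max().round(3))
    red=((hs[...,0]<6)|(hs[...,0]>174))&(hs[...,1]>170)&(hs[...,2]>110)&(wz>.105)&(wz<.25)&(abs(by+.1)<.04)
    if red.sum()>10:
        pl=np.stack([-bx[red],wz[red]-.085],1).astype(np.float32)
        l=cv2.fitLine(pl,cv2.DIST_HUBER,0,.01,.01).ravel(); print("arm ang",abs(np.arctan2(l[1],l[0])),"off",l[2:], "via hinge",np.arctan2(pl[:,1],pl[:,0])[np.hypot(*pl.T)>.08].mean(),"maxr",np.hypot(*pl.T).max())
E
python3 m.py
```

```text
stone 37527 [0.44837325 0.25800072 0.0981346 ] [0.51041736 0.35799664 0.37976357] ((0.4818148612976074, 0.3064844608306885), (0.1138952299952507, 0.04611371457576752), 68.29237365722656)
((0.4818148612976074, 0.3064844608306885), (0.1138952299952507, 0.04611371457576752), 68.29237365722656)
[0.48006638 0.30888965 0.2976956 ] 1.25
scene0 lid bx [-0.152  0.003] by [-0.083  0.089]
bar bx [-0.203 -0.197 -0.192] 0.094
arms by -0.05 0.06
arm ang 0.76551515 off [0.06653629 0.06570587] via hinge 0.7769112 maxr 0.14576015
side0 lid bx [-0.152  0.005] by [-0.092  0.088]
bar bx [-0.2   -0.195 -0.192] 0.094
arms by -0.049 0.059
arm ang 0.75606555 off [0.05845643 0.05756366] via hinge 0.7730392 maxr 0.15272725
w1 lid bx [-0.154 -0.001] by [-0.083  0.088]
bar bx [-0.205 -0.199 -0.195] 0.092
arms by -0.051 0.06
arm ang 0.7805186 off [0.07451348 0.0700626 ] via hinge 0.7568342 maxr 0.15465803
```

View pics/w1.png

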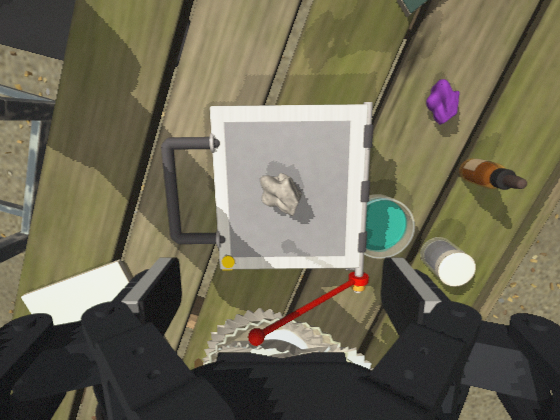

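The wrist view shows the stone at (281,192), the bar at (173,195), the yellow dot at (228,262) and the red ball at (257,337), all matching the earlier measurements. I now measure the stone without the gripper pixels.

```bash
python3 - <<'E'
from h import *
L=[]
for n in("w1","scene0","side0"):
    W=np.load(n+".npz")["W"];x,y,z=[W[...,i] for i in range(3)]
    q=W[(np.hypot(x-.483,y-.308)<.045)&(z>.097)&(z<.128)];L.append(q[:,:2])
    print(n,len(q),q[:,2].max(),cv2.minAreaRect(q[:,:2].astype(np.float32)))
q=np.vstack(L).astype(np.float32); print(cv2.minAreaRect(q))
for a in range(0,180,10):
    t=q@[np.cos(np.radians(a)),np.sin(np.radians(a))]; print(a,(np.percentile(t,99.5)-np.percentile(t,.5)).round(4),end="; ")
E
```

```text
w1 1194 0.12173794281926958 ((0.48125016689300537, 0.3038816452026367), (0.043340981006622314, 0.034064650535583496), 46.20305252075195)
scene0 168 0.12183351307136536 ((0.4819292426109314, 0.3079760670661926), (0.042605992406606674, 0.029111165553331375), 48.790321350097656)
side0 170 0.12266338230408985 ((0.4836525022983551, 0.3073843717575073), (0.04175655171275139, 0.034094832837581635), 44.810630798339844)
((0.4821903109550476, 0.305353045463562), (0.04676646739244461, 0.03474418446421623), 46.20305252075195)
0 0.0452; 10 0.0473; 20 0.0474; 30 0.0466; 40 0.0453; 50 0.0436; 60 0.0416; 70 0.0395; 80 0.0381; 90 0.0371; 100 0.0356; 110 0.0345; 120 0.0346; 130 0.0335; 140 0.0337; 150 0.0352; 160 0.0384; 170 0.0422;
```

Emit:
{"method": "servo_tool", "body": {"motion": [[[0.85, 0, -0.08, -0.4, 0.92], [0.85, 0.02, 0, -0.4, 0.92], [0.85, 0, 0, -0.4, 0.92], [0.85, 0, 0, -0.4, 0.92], [0.85, 0, 0, -0.4, 0.92], [0.85, 0, 0, -0.4, 0.92], [0.85, 0, 0, -0.4, 0.92], [0.85, 0, 0, -0.4, 0.92], [0.85, 0, 0, -0.4, 0], [0.85, 0, 0, -0.4, 0], [0.85, 0, 0, -0.3, 0], [0.85, 0, 0, -0.2, 0], [0.85, 0, 0, -0.1, 0], [0.85, 0, 0, 0, 0], [0.85, 0, 0, 0, 0]]]}}

```text
t: 2.75
eef_pos: [0.4816, 0.3056, 0.1145]
tool_rot: [0.0, -0.26, 0.966, 0.0]
contact_force: [0.7, -0.2, -0.2]
gripper_width: 0.846
grasp_force: 0.0
```

```bash
python3 - <<'E'
from h import *
p,d,c=cam("wrist");cv2.imwrite("pics/w2.png",p[...,::-1])
E
```

```text
(no output)
```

View pics/w2.png

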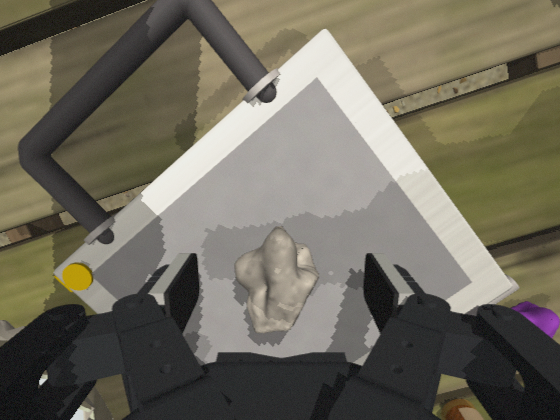

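The stone at (276,280) sits midway between the pads, with its narrow side across them. I lower a touch and close.

Emit:
{"method": "servo_tool", "body": {"motion": [[[0.85, 0, 0, -0.1, 0], [0.3, 0, 0, 0, 0], [0.2, 0, 0, 0, 0], [0.2, 0, 0, 0, 0], [0.2, 0, 0, 0, 0], [0.2, 0, 0, 0, 0], [0.2, 0, 0, 0, 0], [0.2, 0, 0, 0, 0]]], "newtons": 35}}

```text
t: 3.6
eef_pos: [0.4815, 0.3052, 0.1103]
tool_rot: [0.0, -0.26, 0.966, -0.0]
contact_force: [-1.6, -1.1, 5.9]
gripper_width: 0.39
grasp_force: 34.6
```

Emit:
{"method": "servo_tool", "body": {"motion": [[[0.2, 0, 0, 0.1, 0], [0.2, 0, 0, 0.3, 0], [0.2, 0, 0, 0.5, 0], [0.2, 0, 0, 0.7, 0], [0.2, 0, 0, 0.8, 0], [0.2, 0, 0, 0.8, 0], [0.2, 0, 0, 0.8, 0], [0.2, 0, 0, 0.5, 0], [0.2, 0, 0, 0.2, 0], [0.2, 0, 0, 0, 0]]]}}

```text
t: 4.6
eef_pos: [0.4816, 0.3056, 0.2992]
tool_rot: [0.001, -0.26, 0.966, 0.0]
contact_force: [-0.3, -0.7, -0.9]
gripper_width: 0.39
grasp_force: 35.0
```

Emit:
{"method": "servo_tool", "body": {"motion": [[[0.2, 0.1, -0.3, 0, -0.4], [0.2, 0.2, -0.6, 0, -0.6], [0.2, 0.2, -0.6, 0, -0.6], [0.2, 0.2, -0.6, 0, -0.6], [0.2, 0.2, -0.6, 0, -0.6], [0.2, 0.2, -0.6, 0, -0.6], [0.2, 0.2, -0.6, 0, -0.6], [0.2, 0.2, -0.6, 0, -0.6], [0.2, 0.2, -0.6, 0, -0.6], [0.2, 0.2, -0.6, 0, -0.6], [0.2, 0.2, -0.6, 0, -0.6], [0.2, 0.2, -0.6, 0, -0.6], [0.2, 0.2, -0.6, 0, -0.36], [0.2, 0.2, -0.4, 0, 0], [0.2, 0.1, -0.05, 0, 0], [0.2, 0, 0, 0, 0], [0.2, 0, 0, 0, 0]]]}}

```text
t: 6.3
eef_pos: [0.5933, -0.0115, 0.2977]
tool_rot: [-0.0, 0.177, 0.984, 0.0]
contact_force: [-0.4, -0.0, -1.4]
gripper_width: 0.388
grasp_force: 35.0
```

```bash
python3 - <<'E'
from h import *
p,d,c=cam("scene");W=pts(d,c)
cv2.imwrite("pics/s2.png",p[100:310,180:460][:,:,::-1].repeat(2,0).repeat(2,1))
x,y,z=[W[...,i] for i in range(3)];o=bot.get_obs();e=o["eef_pos"];print(e)
S=p.max(2).astype(int)-p.min(2); t=(S<40)&(p.max(2)>170)&(abs(z-.01)<.006)&(np.hypot(x-.59,y)<.15);print(cv2.minAreaRect(W[t][:,:2].astype(np.float32)))
E
```

```text
[ 0.59315358 -0.01130461  0.29784119]
((0.5905481576919556, -0.0034224241971969604), (0.15482251346111298, 0.17210355401039124), 0.6362174153327942)
```

View pics/s2.png

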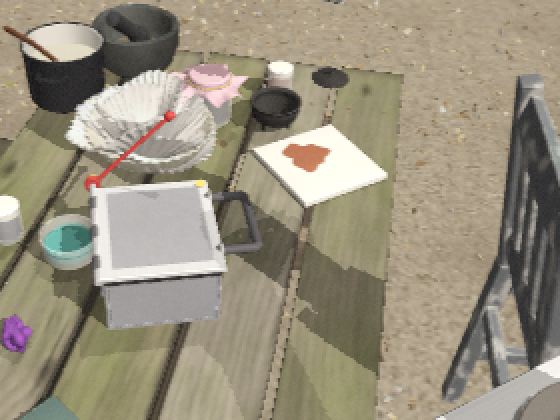

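The crop shows the bare lid still shut, the marker arm unmoved and the tile clear; the gripper is just above the crop. I lower onto the tile.

Emit:
{"method": "servo_tool", "body": {"motion": [[[0.2, 0, 0, -0.3, 0], [0.2, 0, 0, -0.7, 0], [0.2, 0, 0, -0.8, 0], [0.2, 0, 0, -0.8, 0], [0.2, 0, 0, -0.8, 0], [0.2, 0, 0, -0.8, 0], [0.2, 0, 0, -0.8, 0], [0.2, 0, 0, -0.6, 0], [0.2, 0, 0, -0.4, 0], [0.2, 0, 0, -0.25, 0], [0.2, 0, 0, -0.15, 0], [0.2, 0, 0, -0.1, 0], [0.2, 0, 0, -0.05, 0], [0.2, 0, 0, 0, 0], [0.2, 0, 0, 0, 0]]]}}

```text
t: 7.85
eef_pos: [0.5938, -0.0127, 0.0366]
tool_rot: [0.001, 0.177, 0.984, 0.0]
contact_force: [-0.2, 0.8, -1.5]
gripper_width: 0.391
grasp_force: 35.0
```

Emit:
{"method": "servo_tool", "body": {"motion": [[[0.2, 0, 0, -0.05, 0], [0.2, 0, 0, -0.05, 0], [0.2, 0, 0, -0.03, 0], [0.2, 0, 0, 0, 0]]]}}

```text
t: 8.25
eef_pos: [0.5933, -0.0127, 0.0307]
tool_rot: [-0.0, 0.177, 0.984, 0.0]
contact_force: [0.6, -0.8, -1.3]
gripper_width: 0.391
grasp_force: 35.0
```

Emit:
{"method": "servo_tool", "body": {"motion": [[[0.2, 0, 0, -0.03, 0], [0.2, 0, 0, -0.03, 0], [0.2, 0, 0, 0, 0]]]}}

```text
t: 8.55
eef_pos: [0.5934, -0.0127, 0.0304]
tool_rot: [-0.0, 0.178, 0.984, 0.0]
contact_force: [-6.9, 0.1, 19.9]
gripper_width: 0.392
grasp_force: 36.3
```

Contact, so I open slowly.

Emit:
{"method": "servo_tool", "body": {"motion": [[[0.2, 0, 0, 0.03, 0], [0.42, 0, 0, 0, 0], [0.45, 0, 0, 0, 0], [0.5, 0, 0, 0, 0], [0.6, 0, 0, 0, 0], [0.7, 0, 0, 0, 0], [0.8, 0, 0, 0, 0], [0.8, 0, 0, 0.2, 0], [0.8, 0, 0, 0.5, 0], [0.8, 0, 0, 0.8, 0], [0.8, 0, 0, 0.8, 0], [0.8, 0, 0, 0.8, 0], [0.8, 0, 0, 0.8, 0], [0.8, 0, 0, 0, 0]]]}}

```text
t: 9.95
eef_pos: [0.5962, -0.013, 0.1909]
tool_rot: [0.004, 0.178, 0.984, 0.001]
contact_force: [0.5, -0.3, 0.4]
gripper_width: 0.796
grasp_force: 0.0
```

```bash
python3 - <<'E'
from h import *
p,d,c=cam("wrist");W=pts(d,c);cv2.imwrite("pics/w3.png",p[...,::-1])
x,y,z=[W[...,i] for i in range(3)]
n=np.hypot(x-.593,y+.01)<.15
S=p.max(2).astype(int)-p.min(2)
t=n&(abs(z-.01)<.004)&(p.max(2)>190)&(S<40); s=n&(z>.018)&(z<.05)
for m in(t,s): print(m.sum(),cv2.minAreaRect(W[m][:,:2].astype(np.float32)),np.nanmax(z[m]))
o=bot.get_obs();print(o["eef_pos"],o["contact_force"])
E
```

```text
21238 ((0.5890942215919495, -0.014833033084869385), (0.1495082974433899, 0.1499980241060257), 89.8806381225586) 0.012031394782985982
4209 ((0.6573853492736816, -0.015962965786457062), (0.07809918373823166, 0.17085088789463043), 89.20417785644531) 0.049745284484102925
[ 0.59489716 -0.01280385  0.18853897] [-0.65908957 -0.32924475 -1.3224594 ]
```

View pics/w3.png

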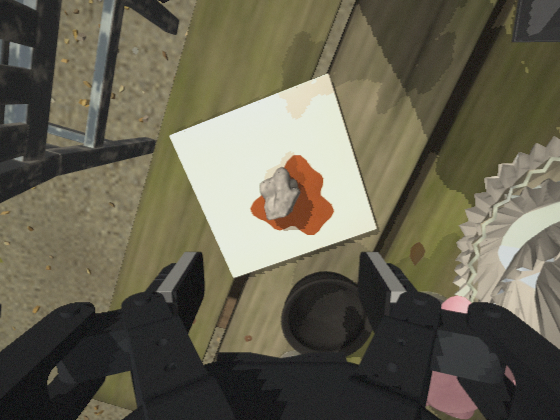

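The stone lies free near the middle of the tile at (280,195). Next I go over the bar at about (0.449, 0.201).

Emit:
{"method": "servo_tool", "body": {"motion": [[[0.5, 0, 0, 0.3, 0], [0.5, -0.36, 0.54, 0.1, 0], [0.5, -0.36, 0.54, 0.1, 0], [0.5, -0.36, 0.54, 0, 0], [0.5, -0.36, 0.54, 0, 0], [0.5, -0.36, 0.54, 0, 0], [0.5, -0.36, 0.54, 0, 0], [0.5, -0.36, 0.54, 0, 0], [0.5, -0.36, 0.54, 0, 0], [0.5, -0.36, 0.54, 0, 0], [0.5, -0.36, 0.5, 0, 0], [0.5, 0, 0, 0, 0], [0.5, 0, 0, 0, 0]]]}}

```text
t: 11.3
eef_pos: [0.449, 0.2016, 0.2053]
tool_rot: [-0.0, 0.177, 0.984, -0.0]
contact_force: [0.3, -1.5, 0.3]
gripper_width: 0.499
grasp_force: 0.0
```

```bash
python3 - <<'E'
from h import *
o=bot.get_obs();p,d,c=cam("wrist");W=pts(d,c)
print(o["eef_pos"])
A=np.radians(69.9);ex=np.array([np.cos(A),np.sin(A)]);ey=np.array([-ex[1],ex[0]]);b0=np.array([.449,.201])
bx=(W[...,:2]-b0)@ex;by=(W[...,:2]-b0)@ey;z=W[...,2]
m=(abs(z-.088)<.01)&(abs(bx)<.025)&(abs(by)<.03); print("bar bx",np.percentile(bx[m],[2,50,98]),z[m].max(),m.sum())
for s in(-1,1):
    k=m&(abs(by-s*.022)<.006)
    if k.any(): print(s,np.percentile(bx[k],[2,50,98]))
a=(abs(z-.088)<.01)&(abs(bx-.022)<.01)&(abs(by)<.08); print("arms",np.percentile(by[a],[0,5,95,100]))
e=o["eef_pos"][:2]-b0; print("tcp in bar frame",e@ex,e@ey)
E
```

```text
[0.4489851  0.20158045 0.2053303 ]
bar bx [-0.00881633 -0.00304059  0.00273161] 0.09259495860924175 1254
-1 [-0.00888209 -0.00338888  0.00267451]
1 [-0.00897463 -0.00305684  0.00275541]
arms [-0.0544815  -0.05249853  0.05502901  0.05574979]
tcp in bar frame 0.0005399751526307645 0.00021347251604927916
```

Emit:
{"method": "servo_tool", "body": {"motion": [[[0.5, -0.03, -0.08, -0.3, 0], [0.5, 0, 0, -0.6, 0], [0.5, 0, 0, -0.7, 0], [0.5, 0, 0, -0.6, 0], [0.5, 0, 0, -0.4, 0], [0.5, 0, 0, -0.25, 0], [0.5, 0, 0, -0.08, 0], [0.5, 0, 0, 0, 0], [0.5, 0, 0, 0, 0]]]}}

```text
t: 12.25
eef_pos: [0.4487, 0.1985, 0.089]
tool_rot: [0.0, 0.178, 0.984, 0.0]
contact_force: [-0.0, 0.2, 0.4]
gripper_width: 0.5
grasp_force: 0.0
```

Emit:
{"method": "servo_tool", "body": {"motion": [[[0, 0, 0, 0, 0], [0, 0, 0, 0, 0], [0, 0, 0, 0, 0], [0, 0, 0, 0, 0], [0, 0, 0, 0, 0], [0, 0, 0, 0, 0], [0, 0, 0, 0, 0], [0, 0, 0, 0, 0]]], "newtons": 40}}

```text
t: 13.05
eef_pos: [0.4486, 0.199, 0.0887]
tool_rot: [0.0, 0.177, 0.984, 0.001]
contact_force: [-0.2, 2.2, 5.7]
gripper_width: 0.118
grasp_force: 39.3
```

Emit:
{"method": "servo_tool", "body": {"motion": [[[0, 0.004, 0.012, 0.157, 0], [0, 0.004, 0.012, 0.157, 0], [0, 0.004, 0.012, 0.157, 0], [0, 0.004, 0.012, 0.157, 0], [0, 0.004, 0.012, 0.157, 0], [0, 0.013, 0.035, 0.153, 0], [0, 0.013, 0.035, 0.153, 0], [0, 0.013, 0.035, 0.153, 0], [0, 0.013, 0.035, 0.153, 0], [0, 0.013, 0.035, 0.153, 0]]]}}

```text
t: 14.05
eef_pos: [0.4517, 0.2078, 0.1502]
tool_rot: [0.0, 0.177, 0.984, -0.0]
contact_force: [5.8, 4.6, -7.8]
gripper_width: 0.119
grasp_force: 38.8
```

Emit:
{"method": "servo_tool", "body": {"motion": [[[0, 0.023, 0.062, 0.153, 0], [0, 0.023, 0.062, 0.153, 0], [0, 0.023, 0.062, 0.153, 0], [0, 0.023, 0.062, 0.153, 0], [0, 0.023, 0.062, 0.153, 0], [0, 0.029, 0.08, 0.132, 0], [0, 0.029, 0.08, 0.132, 0], [0, 0.029, 0.08, 0.132, 0], [0, 0.029, 0.08, 0.132, 0], [0, 0.029, 0.08, 0.132, 0], [0, 0, 0, 0, 0], [0, 0, 0, 0, 0]]]}}

```text
t: 15.25
eef_pos: [0.4613, 0.2343, 0.2073]
tool_rot: [-0.001, 0.178, 0.984, -0.002]
contact_force: [1.9, -6.9, -3.3]
gripper_width: 0.114
grasp_force: 39.1
```

```bash
cat > lid.py <<'E'
from h import *
import sys
A=np.radians(69.9);ex=np.array([np.cos(A),np.sin(A)]);ey=np.array([-ex[1],ex[0]]);h=np.array([.448,.198])+.197*ex
o=bot.get_obs();e=np.array(o["eef_pos"]);print("tcp",e,"theta tcp",np.arctan2(e[2]-.0887,-(e[:2]-h)@ex),"r",np.hypot(e[2]-.0887,(e[:2]-h)@ex),o["t"])
for n in("scene","side"):
    p,d,c=cam(n);w=pts(d,c);cv2.imwrite(f"pics/{n}_{sys.argv[1]}.png",p[...,::-1])
    hs=cv2.cvtColor(p,cv2.COLOR_RGB2HSV).astype(int)
    bx=-(w[...,:2]-h)@ex;by=(w[...,:2]-h)@ey;wz=w[...,2]-.085
    red=((hs[...,0]<6)|(hs[...,0]>174))&(hs[...,1]>170)&(hs[...,2]>110)&(wz>.02)&(wz<.14)&(abs(by+.1)<.04)
    lid=(abs(by)<.075)&(bx>.02)&(bx<.14)&(wz>.01)&(wz<.13)&(hs[...,1]<60)&(abs(np.arctan2(wz,bx)-.65)<.25)
    for nm,m in(("red",red),("lid",lid)):
        if m.sum()>10:
            pl=np.stack([bx[m],wz[m]],1).astype(np.float32);l=cv2.fitLine(pl,cv2.DIST_HUBER,0,.01,.01).ravel()
            k=np.hypot(*pl.T)>.08
            print(n,nm,m.sum(),"slope",np.arctan(l[1]/l[0]).round(4),"via hinge",np.median(np.arctan2(pl[k,1],pl[k,0])).round(4),"z0",(l[3]-l[2]*l[1]/l[0]).round(4))
E
python3 lid.py a
```

```text
tcp [0.46130182 0.23426849 0.20730415] theta tcp 0.6428027046551165 r 0.19785787274950528 15.25
scene red 59 slope 0.761 via hinge 0.7949 z0 0.0055
scene lid 1875 slope 0.6152 via hinge 0.6804 z0 0.0092
side red 67 slope 0.7788 via hinge 0.7984 z0 0.0036
side lid 2539 slope 0.6225 via hinge 0.682 z0 0.0087
```

View pics/side_a.png

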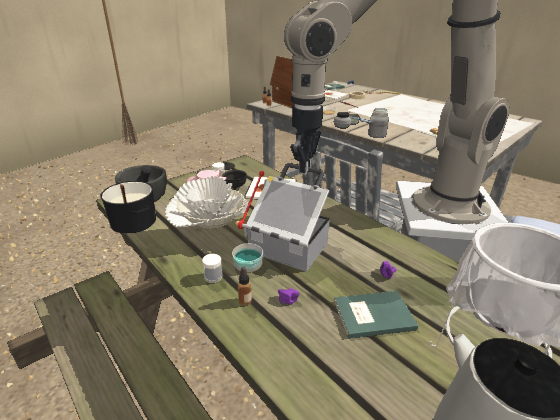

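The lid at (288,210) is raised short of the red arm at (250,200), with slope about 0.62 against the marker's 0.77. I raise it about 0.15 rad more.

Emit:
{"method": "servo_tool", "body": {"motion": [[[0, 0.028, 0.075, 0.093, 0], [0, 0.028, 0.075, 0.093, 0], [0, 0.028, 0.075, 0.093, 0], [0, 0.028, 0.075, 0.093, 0], [0, 0.028, 0.075, 0.093, 0], [0, 0.028, 0.075, 0.093, 0], [0, 0, 0, 0, 0], [0, 0, 0, 0, 0], [0, 0, 0, 0, 0], [0, 0, 0, 0, 0]]]}}

```text
t: 16.35
eef_pos: [0.4674, 0.251, 0.2292]
tool_rot: [-0.002, 0.178, 0.984, -0.003]
contact_force: [0.1, -8.2, -1.1]
gripper_width: 0.122
grasp_force: 39.1
```

```bash
python3 lid.py b; python3 - <<'E'
import cv2,numpy as np
a=cv2.resize(cv2.imread("pics/scene_b.png")[130:260,200:320],None,fx=3,fy=3,interpolation=2);b=cv2.resize(cv2.imread("pics/side_b.png")[150:280,220:345],None,fx=3,fy=3,interpolation=2)
cv2.imwrite("pics/bb.png",np.hstack([a,b]))
E
```

```text
tcp [0.46742441 0.25095848 0.2292451 ] theta tcp 0.7852327389178068 r 0.1987936761913244 16.35
scene red 57 slope 0.7667 via hinge 0.7961 z0 0.0049
scene lid 1440 slope 0.7516 via hinge 0.822 z0 0.0115
side red 67 slope 0.7672 via hinge 0.7969 z0 0.0048
side lid 2214 slope 0.7643 via hinge 0.8238 z0 0.0094
```

View pics/bb.png

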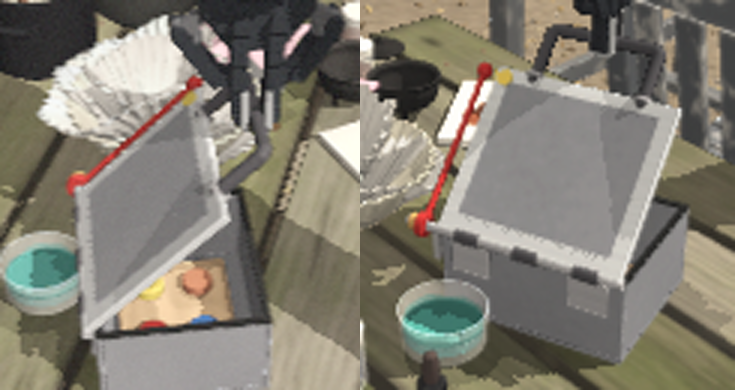

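In both crops the lid edge lies along the red arm, with the yellow dot beside the red ball (slopes 0.76 and 0.77). I hold briefly, then hand in.

Emit:
{"method": "servo_tool", "body": {"motion": [[[0, 0, 0, 0, 0], [0, 0, 0, 0, 0], [0, 0, 0, 0, 0], [0, 0, 0, 0, 0], [0, 0, 0, 0, 0], [0, 0, 0, 0, 0], [0, 0, 0, 0, 0], [0, 0, 0, 0, 0]]]}}

```text
t: 17.25
eef_pos: [0.4674, 0.251, 0.2293]
tool_rot: [-0.002, 0.178, 0.984, -0.003]
contact_force: [0.2, -9.5, -1.9]
gripper_width: 0.127
grasp_force: 39.1
```

```bash
python3 -c "
from station import bot
print(bot.hand_in())"
```

```text
the job is handed in; nothing more can be done
None
```

I handed the job in at about 17 s: the stone lies released near the middle of the tile, and the gripper holds the lid by its bar at about 0.76 rad, against about 0.77 measured for the red marker arm; the hand-in returned no verdict.

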